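Set out the bench mat for a blood count

ROBOT

A 6-joint arm with a two-finger parallel gripper is mounted at the origin on the work surface. World frame = base frame: x ahead of the robot, y to its left, z up, the work surface at z = 0. Lengths are in m, angles in rad, forces in N, time in s.
With the tool pointing down it reaches from about 0.35 to 0.8 m from the base axis. Payload 7.3 kg.
Tool frame: the origin (TCP) lies at the very end of the fingers, on their centre line; the grasp point (between the pads) lies 19 mm behind it (ctrl.grip_depth is the distance from the TCP to the grasp point, in m); z points along the fingers, y is the direction in which the jaws open and shut (so a half turn about z gives the same grasp; the last joint's range is limited). The gripper opens to 85 mm and grips with 20 to 120 N. Pads are 22 mm wide; open, the fingers measure 114 mm over their backs; the gripper's body (76 mm by 85 mm) begins 54 mm behind the grasp point. The pads swing forward as they close: fully open they stand 13 mm farther back than shut.
Start: joints at [0.974, 0.342, 1.524, -0, 1.275, -0.146], TCP at [0.229, 0.473, 0.231] pointing down, gripper open.
Joint ranges: [-2.53, 2.53], [-0.77, 2.02], [0.04, 2.7], [-1, 4.14], [0.28, 2.66], [-3.11, 3.11]. Speed limits (rad/s): [2.57, 2.57, 3.14, 3.14, 3.14, 3.14].

INTERFACE

Orientations are given as a rotation vector (axis times angle).
In Python, from workcell import ctrl gives the robot as it stands. The module is installed in compiled form; this text tells all that it offers.
- The arm moves only by the shell command python3 -m creep 'ROWS'. ROWS is JSON, a list of rows, each an object with "fingers": the closure, from 0 (fully open) to 1 (shut); "translation": the shift along the tool's x, y, z in mm, a list of three; "twist": the turn, a rotation vector about the tool's x, y, z in degrees, a list of three. A call has 1 to 10 rows; each row shifts and turns the commanded pose from where the row before left it, along the tool's axes as they then stand; what a row does not reach is not made up. A row lasts 1/10 s, in which the tool goes at most 50 mm and 8.59 degrees, less where a joint would pass 70% of its speed; a pose out of reach is approached as far as the arm can. A call with a gripper value outside its range is refused whole. The fingers move at their own pace and stop on an object; the grip force is fixed at half the most. Time passes only in rows, so rows that do not move let the fingers close. It gives the time, the measured TCP pose, the force and the opening at its end, in the units of the state.
- ctrl.state(): the state, without advancing time (a new reading comes with each control period).
- ctrl.capture(name): name is "side" or "top"; returns a dict with "color" (384x512x3 uint8, red, green, blue), "camera_matrix" (3x3 intrinsics, pixels), "rvec" (rotation vector, rad) and "tvec" (3), from world to camera coordinates, as OpenCV has them. Camera axes: x right, y down, z forward; pixel columns grow to the right and rows downward; lengths in m; the calibration is good to about 2 mm. A picture is of the moment at which its call begins. There is no depth.
- ctrl.hand_in(): hands the job in, once; it reports no verdict.
The state is a dict: "time_s": time; "joint_pos": joint angles; "joint_vel": joint speeds; "effort": joint torques, N m; "position": TCP position; "tcp_rot": TCP orientation; "force": force on the tool from outside, world axes, zero at the start; "torque": the same for the moment, N m; "opening": finger opening in m.
Only numpy, scipy, OpenCV 4.12 (cv2) and the standard library are available. Lean on these libraries where they do the work, as an engineer would, in place of code of your own. Each camera call takes 0.05 s, during which the arm holds its last target. There are 200 camera calls.

TASK

Set out the dark mat for the next blood count: first put the white well tray on the mat midway between the blue tube rack and the yellow waste tub, its sides parallel to the mat's. Then stand the amber bottle directly in front of the tub (on the robot's side of it) and the red-lidded jar directly behind the middle of the tray (on the side away from the robot), each leaving a gap of about 3 cm, and last of all lay the green cover squarely on top of the tray. Leave the blue-lidded pot and the grey tally counter where they are.

Things in the scene. Friction and masses are not known exactly. Their poses are not given: they have to be found in the camera images.
- mat: Dark rubber bench mat, 250 (its x) by 280 (its y) mm, 3 mm thick, fixed to the bench. Origin: centre of its underside, on the bench at z = 0. Its -x edge is its front, nearer the robot; +y is its left as seen from the robot; its yaw varies within 0.15 rad. The rack and the tub stand on its middle line (x = 0), 100 mm either side of its centre, so the place midway between them is its centre; which of them is on the left varies.
- supply: Plain metal slab, 250 (its x) by 280 (its y) mm, 3 mm thick, fixed to the bench beside the mat (left or right of it, varying). The tray, cover, bottle, jar and pot start on it, in varying places. Origin: centre of its underside; yaw varies within 0.15 rad.
- rack: Blue tube rack fixed on the mat, 92 (x) by 50 (y) mm, with eight red tubes under purple and light-blue caps, 74 mm high overall. Origin: centre of its underside; its axes are parallel to the mat's.
- tub: Round yellow waste tub fixed on the mat, 56 mm across at the top, 66 mm high, with a black disc on its lid. Origin: centre of its underside; its axes are parallel to the mat's: its -x is its front, towards the robot.
- tray: White well tray: solid block 56 (x) by 84 (y) by 24 (z) mm with 24 grey wells drawn on its flat top. Loose, 0.12 kg; grasp it across its 56 mm. Origin: centre of the underside; z up, y along the long side. Yaw at the start within 0.2 rad of the slab's.
- cover: Green flat cover for the tray: plate 60 (x) by 88 (y) by 6 (z) mm, flat underneath, with a black upright grip bar in the middle of its top, 14 (x) by 40 (y) mm, which rises from 6 to 34 mm above the underside. Loose, 0.06 kg. Origin: centre of the underside; z up, y along the long side. Yaw at the start within 0.2 rad of the slab's. Laid on the tray its origin is 24 mm above the tray's.
- bottle: Amber bottle with white label and white cap, 84 mm high: body 44 mm across up to 56 mm, tapering to a cap 30 mm across from 66 mm up. About 0.14 kg. Loose, stands upright. Origin: centre of the underside; z up. With a 30 mm gap its axis is 80 mm from the tub's.
- jar: Pale jar 53 mm across with a red lid 56 mm across (from 48 mm up), 64 mm high, about 0.1 kg. Loose, stands upright. Origin: centre of the underside; z up. With a 30 mm gap its axis is 86 mm from the tray's centre.
- pot: Bystander: white pot 40 mm across with a blue lid 42 mm across, 64 mm high, loose on the slab among the task's things. Must not be moved. Origin: centre of the underside.
- counter: Bystander: grey tally counter, 50 (x) by 42 (y) by 25 (z) mm, with a dark window and three orange keys, loose on the mat behind the rack. Must not be moved. Origin: centre of the underside.
Things that resemble listed ones, but are neither listed nor needed, are in the scene too. Of the things that look like the bottle, the larger one is meant.

How it is judged:
By the outcome, as a careful person would: the job done as asked, in the order asked, and still so for the second after the job is handed in, with the robot touching nothing.
It also fails if it takes over 109 s, if anything falls off the work surface, if the arm or the gripper's body presses on something with over 40 N, if the wrist force passes 120 N, or if a joint passes its speed limit or range.

## Working session

There is one attempt and no reset: what is moved stays moved. The work goes in short steps, Python scripts to look and compute and a shell command to move; the robot and the scene stay as the last step left them, time stands still between calls to the robot, and variables do not carry over. Pictures are saved under pics/ and viewed, about 12 in all and at most 16, crops included, and the job is handed in when it is done.

```bash
mkdir -p pics
python3 - <<'E'
from workcell import ctrl
import cv2
s=ctrl.state();print({k:s[k] for k in('time_s','position','tcp_rot','opening','force')},ctrl.grip_depth)
for n in('top','side'):
    d=ctrl.capture(n);cv2.imwrite(f'pics/{n}0.png',d['color'][...,::-1]);print(n,d['camera_matrix'],d['rvec'],d['tvec'])
E
```

```text
{'time_s': 0.0, 'position': array([0.22848574, 0.47222353, 0.23062191]), 'tcp_rot': array([-7.02065811e-01, -3.06153327e+00,  2.27430543e-03]), 'opening': 0.08536157867266894, 'force': array([ 0.40056291,  0.0403778 , -0.97032769])} 0.0187
top [[364.06276378   0.         243.82482818]
 [  0.         364.06276378 195.02799847]
 [  0.           0.           1.        ]] [ 2.17473244 -2.12645296  0.12931764] [0.02775684 0.54444198 0.91681895]
side [[368.73785121   0.         252.71552948]
 [  0.         368.73785121 194.22254146]
 [  0.           0.           1.        ]] [ 0.12443483 -2.84111668  1.21917204] [0.54773168 0.03969367 0.88697736]
```

View pics/top0.png

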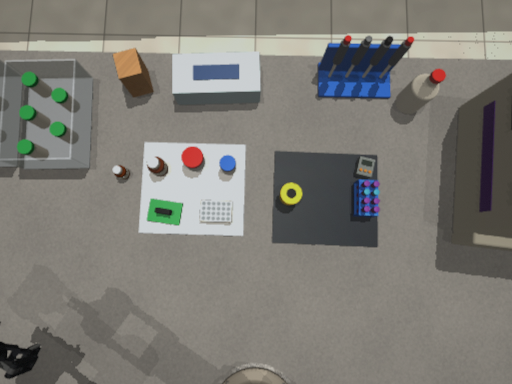

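View pics/side0.png

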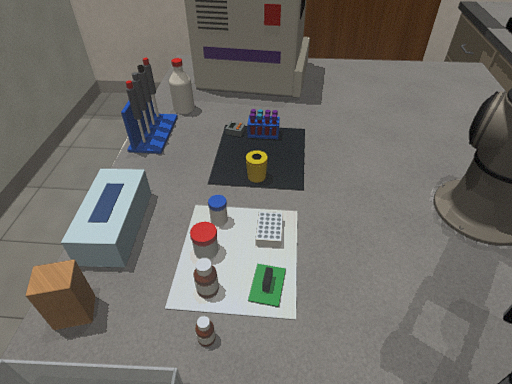

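The top view shows the slab at left (190,188) and the mat at right (326,198), with the tub at (291,194), the rack at (367,198) and the counter at (366,167). On the slab are the cover (165,212), tray (216,211), jar (192,157), pot (228,163) and large bottle (157,166). The small bottle at (120,171) is a decoy. The side view agrees.

```bash
cat > h.py <<'E'
import numpy as np,cv2
from workcell import ctrl
class Cam:
    def __init__(s,n):
        d=ctrl.capture(n);s.im=np.ascontiguousarray(d['color'][...,::-1]);s.hsv=cv2.cvtColor(s.im,cv2.COLOR_BGR2HSV)
        s.K=np.array(d['camera_matrix']);s.rv=np.array(d['rvec'],float);s.t=np.array(d['tvec'],float).ravel();s.R=cv2.Rodrigues(s.rv)[0];s.c=-s.R.T@s.t
    def rays(s,px):
        px=np.asarray(px,float).reshape(-1,2);return np.c_[(px-s.K[:2,2])/s.K[[0,1],[0,1]],np.ones(len(px))]@s.R
    def plane(s,px,z):
        r=s.rays(px);return (s.c+r*((z-s.c[2])/r[:,2])[:,None])[:,:2]
    def proj(s,p): return cv2.projectPoints(np.array(p,float).reshape(-1,1,3),s.rv,s.t,s.K,None)[0].reshape(-1,2)
    def mask(s,lo,hi,roi=None):
        m=cv2.inRange(s.hsv,lo,hi)
        if roi: k=np.zeros_like(m);x0,y0,x1,y1=roi;k[y0:y1,x0:x1]=255;m&=k
        return m
def big(m):
    cs=cv2.findContours(m,cv2.RETR_EXTERNAL,cv2.CHAIN_APPROX_NONE)[0]
    return max(cs,key=cv2.contourArea).reshape(-1,2)
def cen(m):
    c=big(m);M=cv2.moments(c);return np.array([M['m10'],M['m01']])/M['m00']
def tri(a,pa,b,pb):
    ra,rb=a.rays(pa)[0],b.rays(pb)[0];A=np.c_[ra,-rb];x=np.linalg.lstsq(A,b.c-a.c,rcond=None)[0]
    p,q=a.c+ra*x[0],b.c+rb*x[1];return (p+q)/2,np.linalg.norm(p-q)
def rect(c,px,z):
    (x,y),(w,h),a=cv2.minAreaRect((c.plane(px,z)*1000).astype(np.float32))
    a=(a+45)%90-45; return np.round([x,y,w,h,a],1)
E
python3 - <<'E'
from h import *
T,S=Cam('top'),Cam('side')
t=cv2.resize(T.im[135:255,100:390],None,fx=2.7,fy=2.7,interpolation=cv2.INTER_CUBIC)
s=cv2.resize(S.im[190:350,160:320],None,fx=3.6,fy=3.6,interpolation=cv2.INTER_CUBIC)
cv2.imwrite('pics/t1.png',t);cv2.imwrite('pics/s1.png',s)
print('mat',rect(T,big(T.mask((0,0,0),(180,90,50),(262,140,390,255))),.003))
print('slab',rect(T,big(T.mask((0,0,170),(180,60,255),(130,130,255,245))),.003))
redT=T.mask((170,150,80),(180,255,255),(175,140,210,175))|T.mask((0,150,80),(6,255,255),(175,140,210,175))
redS=S.mask((170,150,80),(180,255,255),(185,215,225,260))|S.mask((0,150,80),(6,255,255),(185,215,225,260))
for n,mt,ms,z in [('jar',redT,redS,.064),
 ('pot',T.mask((100,120,60),(125,255,255),(215,150,240,175)),S.mask((100,100,50),(125,255,255),(200,190,235,225)),.064),
 ('tub',T.mask((22,120,100),(35,255,255),(275,180,305,210)),S.mask((22,120,60),(35,255,255),(240,145,275,190)),.066),
 ('cover',T.mask((50,120,40),(75,255,255),(140,190,190,230)),S.mask((50,120,40),(75,255,255),(240,255,295,310)),.009),
 ('bar',T.mask((0,0,0),(180,255,45),(150,200,178,222)),S.mask((0,0,0),(180,255,45),(255,262,280,298)),.037),
 ('cap',T.mask((0,0,150),(180,70,255),(148,155,160,171)),S.mask((0,0,150),(180,70,255),(195,258,216,274)),.087)]:
  try:
    a,b=cen(mt),cen(ms);p,e=tri(T,a,S,b);print(n,a.round(1),b.round(1),'tri',p.round(4),round(e*1e3,1),'plane',T.plane(a,z).round(4),'rect',rect(T,big(mt),z),'S',S.plane(b,z).round(4))
  except Exception as ex: print(n,ex)
E
```

```text
mat [521.6 -66.3  51.6  31.5 -28.5]
slab [ 5.650e+02  1.801e+02  2.808e+02  2.507e+02 -3.000e-01]
jar [192. 157.] [203.  231.5] tri [0.6359 0.1751 0.0655] 1.2 plane [[0.6356 0.1752]] rect [635.8 175.3  52.3  51.1 -43.7] S [[0.6369 0.1737]]
pot [227.2 163. ] [216.8 202. ] tri [0.6224 0.0843 0.0631] 0.8 plane [[0.6218 0.0842]] rect [621.9  84.7  36.7  36.    1.5] S [[0.6226 0.0851]]
tub [290.7 193.1] [256.2 164.9] tri [ 0.5493 -0.0817  0.0411] 2.5 plane [[ 0.5472 -0.0788]] rect [547.6 -78.3  55.3  56.2 -44. ] S [[ 0.5453 -0.0508]]
cover [164.5 211.5] [267.2 284.7] tri [0.4978 0.2521 0.0058] 0.5 plane [[0.4979 0.2514]] rect [497.9 251.4  85.5  57.1  -7.4] S [[0.4975 0.2542]]
bar max() iterable argument is empty
cap [152.4 160.7] [202.3 263.7] tri [0.6178 0.2703 0.0876] 1.4 plane [[0.6187 0.2705]] rect [618.  268.2  30.7  27.8   1.2] S [[0.6172 0.27  ]]
```

View pics/t1.png

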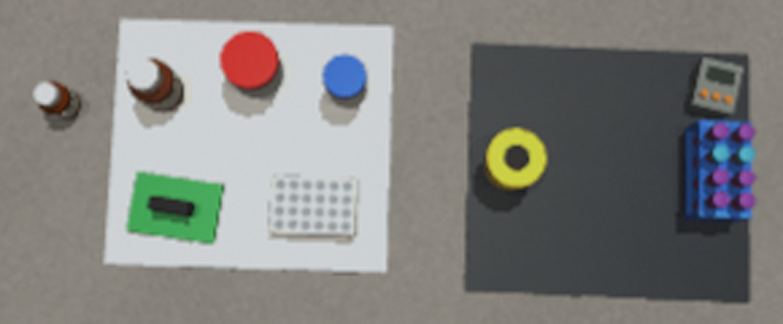

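View pics/s1.png

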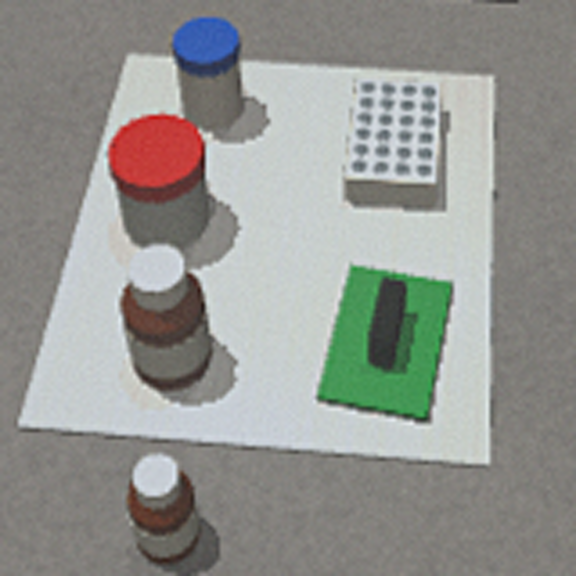

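The crop shows the tray's 4x6 wells clearly (t1 from 280,183 to 350,228), and the cover's bar at (172,206) with its plate tilted about -7°. Next I'll measure the tray from its wells, the mat, the bar and the rack.

```bash
cat >> h.py <<'E'
def dots(c,roi,f=6,amin=12,amax=220):
    x0,y0,x1,y1=roi;g=cv2.cvtColor(c.im[y0:y1,x0:x1],cv2.COLOR_BGR2GRAY)
    g=cv2.resize(g,None,fx=f,fy=f,interpolation=cv2.INTER_CUBIC)
    b=cv2.morphologyEx(g,cv2.MORPH_BLACKHAT,cv2.getStructuringElement(cv2.MORPH_ELLIPSE,(6*f|1,6*f|1)))
    m=cv2.threshold(b,0,255,cv2.THRESH_OTSU)[1]
    n,_,st,ce=cv2.connectedComponentsWithStats(m)
    return np.array([(ce[i]+.5)/f-.5+[x0,y0] for i in range(1,n) if amin<st[i,4]<amax*4]),st[1:,4]
E
python3 - <<'E'
from h import *
T,S=Cam('top'),Cam('side')
for c,roi in((T,(200,199,234,224)),(S,(254,208,286,244))):
    p,a=dots(c,roi);print(len(p),a,rect(c,p.astype(np.float32),.027),c.plane(p,.027).mean(0).round(4),p.mean(0))
m=T.mask((0,0,0),(180,255,78),(262,143,384,252))
m=cv2.morphologyEx(m,cv2.MORPH_OPEN,np.ones((3,3)))
c=big(m);print('mat',rect(T,c,.003))
ap=cv2.approxPolyDP(cv2.convexHull(c),4,True).reshape(-1,2);print(ap.tolist(),(T.plane(ap,.003)*1e3).round(0).tolist())
c=big(S.mask((0,0,0),(180,255,70),(205,120,312,192)));ap=cv2.approxPolyDP(cv2.convexHull(c),4,True).reshape(-1,2);print('S',ap.tolist(),(S.plane(ap,.003)*1e3).round(0).tolist())
for c,roi,z in((T,(145,197,185,228),.037),(S,(252,258,284,300),.025)):
    mk=c.mask((0,0,0),(180,255,75),roi)
    print('bar',cen(mk),rect(c,big(mk),z))
k=T.mask((125,60,60),(160,255,255),(350,175,385,220));cs=cv2.findContours(k,cv2.RETR_EXTERNAL,cv2.CHAIN_APPROX_NONE)[0]
print('rackcaps',[(T.plane(q.reshape(-1,2).mean(0),.077)[0]*1e3).round(0).tolist() for q in cs])
# tub black disc both views
a=cen(T.mask((0,0,0),(180,255,75),(285,187,298,200)));b=cen(S.mask((0,0,0),(180,255,60),(248,150,266,160)));print('disc',a,b,tri(T,a,S,b))
E
```

```text
25 [ 342  326  334  330  314  317    2  324  347  319  319  308  107  313
  356  317  293  292  310  330 2611  307  354  299  298  309  315] [ 5.020e+02  1.084e+02  7.550e+01  3.910e+01 -3.000e-01] [0.5022 0.1117] [216.16362521 210.50034917]
22 [1586  311  773  319 1185   12  339  362 1927    2  369  370  357  371
  409  385  394  373  399  408  418  429  387  417  413    8   80  309] [504.9 117.7  78.4  45.7  -1.3] [0.5048 0.1195] [267.89961519 227.80885408]
mat [ 544.4 -177.4  275.9  248.2   -0.8]
[[276, 152], [359, 155], [376, 217], [376, 246], [273, 242]] [[669.0, -45.0], [665.0, -272.0], [496.0, -315.0], [419.0, -313.0], [424.0, -40.0]]
S [[304, 129], [303, 189], [208, 183], [225, 125]] [[420.0, -316.0], [424.0, -40.0], [672.0, -44.0], [668.0, -320.0]]
bar [163.08461538 211.09230769] [496.7 248.9  42.6  13.2  -8.1]
bar [267.22035794 279.52348993] [497.9 252.   56.6  15.4  -6.4]
rackcaps [[512.0, -254.0], [511.0, -289.0], [510.0, -267.0], [525.0, -277.0], [532.0, -289.0], [532.0, -266.0], [573.0, -278.0], [575.0, -291.0], [575.0, -266.0]]
disc [291.13580247 192.81893004] [256.4  156.06] (array([ 0.54720205, -0.07917033,  0.07175538]), np.float64(7.06113116647012e-05))
```

```bash
cat >> h.py <<'E'
def plan(x,y,z,h):
    "twist about tool z (deg) and then shift in tool axes (mm) to reach world x,y,z in mm with jaw heading h deg"
    s=ctrl.state();R=cv2.Rodrigues(np.array(s['tcp_rot'],float))[0];p=np.array(s['position'])*1e3
    h0=np.degrees(np.arctan2(R[1,1],R[0,1]));tw=(h0-h+90)%180-90
    a=np.radians(h0-tw);Y=np.array([np.cos(a),np.sin(a),0]);X=np.array([-Y[1],Y[0],0]);d=np.array([x,y,z])-p
    tilt=np.degrees(np.arccos(-R[2,2]))
    print('t',round(s['time_s'],2),'pos',p.round(1),'head',h0.round(2),'tilt',tilt.round(2),'open',round(s['opening']*1e3,1),'| twist',tw.round(2),'shift',np.round([d@X,d@Y,-d[2]],1),'F',np.round(s['force'],1))
E
python3 - <<'E'
from h import *
T,S=Cam('top'),Cam('side')
P=[]
for c,roi in((T,(200,199,234,224)),(S,(254,208,286,244))):
    p,a=dots(c,roi,amin=250,amax=112);print(len(p),rect(c,p.astype(np.float32),.027),c.plane(p,.027).mean(0).round(4));P.append(p)
    pts=c.plane(p,.027)*1e3;print(pts[np.argsort(pts[:,1])].round(0).tolist())
print('tri',tri(T,P[0].mean(0),S,P[1].mean(0)) if len(P[0])==len(P[1]) else '')
plan(502,111,120,0)
E
```

```text
24 [502.  113.5  65.2  39.2  -0.6] [0.502  0.1134]
[[521.0, 81.0], [508.0, 81.0], [495.0, 81.0], [483.0, 81.0], [521.0, 94.0], [508.0, 94.0], [482.0, 94.0], [495.0, 94.0], [508.0, 107.0], [522.0, 107.0], [495.0, 107.0], [483.0, 107.0], [495.0, 120.0], [508.0, 120.0], [522.0, 120.0], [482.0, 120.0], [509.0, 132.0], [483.0, 133.0], [522.0, 133.0], [496.0, 133.0], [509.0, 146.0], [522.0, 146.0], [483.0, 146.0], [496.0, 146.0]]
20 [ 5.022e+02  1.180e+02  7.890e+01  3.920e+01 -3.000e-01] [0.5034 0.1194]
[[522.0, 78.0], [495.0, 79.0], [521.0, 92.0], [496.0, 92.0], [495.0, 105.0], [521.0, 105.0], [508.0, 105.0], [522.0, 118.0], [496.0, 118.0], [483.0, 118.0], [509.0, 118.0], [509.0, 131.0], [483.0, 131.0], [522.0, 131.0], [496.0, 132.0], [522.0, 144.0], [483.0, 144.0], [496.0, 144.0], [509.0, 144.0], [483.0, 158.0]]
tri 
t 0.4 pos [228.7 472.5 231.2] head 64.17 tilt 0.01 open 84.9 | twist 64.17 shift [-361.5  273.3  111.2] F [-0.6  0.6  0.4]
```

```bash
r='x'; python3 -m creep '[{"fingers":0,"translation":[0,0,0],"twist":[0,0,8.1]},{"fingers":0,"translation":[0,0,0],"twist":[0,0,8.1]},{"fingers":0,"translation":[0,0,0],"twist":[0,0,8.1]},{"fingers":0,"translation":[0,0,0],"twist":[0,0,8.1]},{"fingers":0,"translation":[0,0,0],"twist":[0,0,8.1]},{"fingers":0,"translation":[0,0,0],"twist":[0,0,8.1]},{"fingers":0,"translation":[0,0,0],"twist":[0,0,8.1]},{"fingers":0,"translation":[0,0,0],"twist":[0,0,8.1]},{"fingers":0,"translation":[0,0,0],"twist":[0,0,0]}]'
python3 -m creep '[{"fingers":0,"translation":[-36,27,0],"twist":[0,0,0]},{"fingers":0,"translation":[-36,27,0],"twist":[0,0,0]},{"fingers":0,"translation":[-36,27,0],"twist":[0,0,0]},{"fingers":0,"translation":[-36,27,0],"twist":[0,0,0]},{"fingers":0,"translation":[-36,27,0],"twist":[0,0,0]},{"fingers":0,"translation":[-36,27,0],"twist":[0,0,0]},{"fingers":0,"translation":[-36,27,0],"twist":[0,0,0]},{"fingers":0,"translation":[-36,27,0],"twist":[0,0,0]},{"fingers":0,"translation":[-36,27,0],"twist":[0,0,0]},{"fingers":0,"translation":[0,0,0],"twist":[0,0,0]}]'
python3 -c "
from h import *
plan(502,112.5,60,-.8)"
```

```text
time_s: 1.3
position: [0.2287, 0.4726, 0.2313]
tcp_rot: [-2.235, -2.208, -0.0]
force: [0.1, 1.0, 0.5]
opening: 0.0855
time_s: 2.3
position: [0.4709, 0.1419, 0.2312]
tcp_rot: [2.234, 2.206, 0.0]
force: [-0.0, 0.1, 0.3]
opening: 0.0852
t 2.3 pos [470.9 141.9 231.2] head -0.71 tilt 0.11 open 85.2 | twist 0.09 shift [-29.   31.5 171.2] F [-0.   0.1  0.3]
```

```bash
python3 -m creep '[{"fingers":0,"translation":[-29,31.5,0],"twist":[0,0,0]},{"fingers":0,"translation":[0,0,45],"twist":[0,0,0]},{"fingers":0,"translation":[0,0,45],"twist":[0,0,0]},{"fingers":0,"translation":[0,0,45],"twist":[0,0,0]},{"fingers":0,"translation":[0,0,35],"twist":[0,0,0]},{"fingers":0,"translation":[0,0,20],"twist":[0,0,0]},{"fingers":0,"translation":[0,0,15],"twist":[0,0,0]},{"fingers":0,"translation":[0,0,10],"twist":[0,0,0]},{"fingers":0,"translation":[0,0,8],"twist":[0,0,0]},{"fingers":0,"translation":[0,0,0],"twist":[0,0,0]}]'
python3 -m creep '[{"fingers":0.6,"translation":[0,0,0],"twist":[0,0,0]},{"fingers":0.6,"translation":[0,0,0],"twist":[0,0,0]},{"fingers":0.6,"translation":[0,0,0],"twist":[0,0,0]},{"fingers":0.6,"translation":[0,0,0],"twist":[0,0,0]},{"fingers":0.6,"translation":[0,0,0],"twist":[0,0,0]},{"fingers":0.6,"translation":[0,0,0],"twist":[0,0,0]},{"fingers":0.6,"translation":[0,0,0],"twist":[0,0,0]},{"fingers":0.6,"translation":[0,0,0],"twist":[0,0,0]}]'
python3 -c "
from h import *
plan(502,112.5,6,-.8)"
```

```text
time_s: 3.3
position: [0.4989, 0.1168, 0.0078]
tcp_rot: [-2.232, -2.21, 0.001]
force: [-0.3, 0.6, -0.7]
opening: 0.0854
time_s: 4.1
position: [0.5001, 0.1167, 0.0095]
tcp_rot: [2.232, 2.208, 0.003]
force: [-1.4, -0.2, 5.1]
opening: 0.0542
t 4.1 pos [500.1 116.7   9.5] head -0.62 tilt 0.14 open 54.2 | twist 0.18 shift [-4.2  1.9  3.5] F [-1.4 -0.2  5.1]
```

```bash
python3 -m creep '[{"fingers":0.6,"translation":[0,0,-10],"twist":[0,0,0]},{"fingers":0.6,"translation":[0,0,-30],"twist":[0,0,0]},{"fingers":0.6,"translation":[0,0,-40],"twist":[0,0,0]},{"fingers":0.6,"translation":[0,0,-40],"twist":[0,0,0]},{"fingers":0.6,"translation":[0,0,0],"twist":[0,0,0]}]'
python3 -m creep '[{"fingers":0.6,"translation":[-36,5.5,0],"twist":[0,0,0]},{"fingers":0.6,"translation":[-36,5.5,0],"twist":[0,0,0]},{"fingers":0.6,"translation":[-36,5.5,0],"twist":[0,0,0]},{"fingers":0.6,"translation":[-36,5.5,0],"twist":[0,0,0]},{"fingers":0.6,"translation":[-36,5.5,0],"twist":[0,0,0]},{"fingers":0.6,"translation":[-36,5.5,0],"twist":[0,0,0]},{"fingers":0.6,"translation":[-36,5.5,0],"twist":[0,0,0]},{"fingers":0.6,"translation":[-36,5.5,0],"twist":[0,0,0]},{"fingers":0.6,"translation":[0,0,0],"twist":[0,0,0]},{"fingers":0.6,"translation":[0,0,0],"twist":[0,0,0]}]'
python3 -c "
from h import *
plan(545.5,-175,30,-.9)
S=Cam('side');T=Cam('top');cv2.imwrite('pics/b.png',cv2.resize(np.hstack([S.im[60:220,160:340],T.im[120:280,250:420]]),None,fx=2.2,fy=2.2))"
```

```text
time_s: 4.6
position: [0.5025, 0.1169, 0.1342]
tcp_rot: [2.228, 2.204, 0.013]
force: [0.6, -0.3, -1.6]
opening: 0.0546
time_s: 5.6
position: [0.5396, -0.1723, 0.1278]
tcp_rot: [-2.235, -2.206, 0.0]
force: [-0.9, 0.9, -1.3]
opening: 0.0545
t 5.6 pos [ 539.6 -172.3  127.8] head -0.74 tilt 0.08 open 54.5 | twist 0.16 shift [-2.6  6.  97.8] F [-0.9  0.9 -1.3]
```

View pics/b.png

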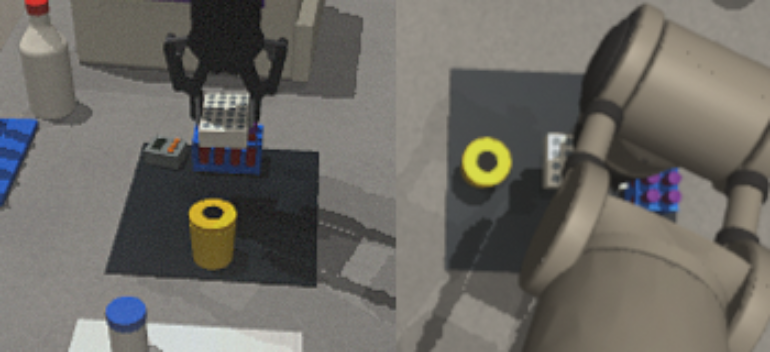

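The tray is held level over the mat, at about (225,115) in the left crop, clear of the tub and rack.

```bash
python3 -m creep '[{"fingers":0.6,"translation":[-2.5,6,0],"twist":[0,0,0.2]},{"fingers":0.6,"translation":[0,0,35],"twist":[0,0,0]},{"fingers":0.6,"translation":[0,0,35],"twist":[0,0,0]},{"fingers":0.6,"translation":[0,0,25],"twist":[0,0,0]},{"fingers":0.6,"translation":[0,0,10],"twist":[0,0,0]},{"fingers":0.6,"translation":[0,0,0],"twist":[0,0,0]},{"fingers":0.6,"translation":[0,0,0],"twist":[0,0,0]}]'
python3 -c "
from h import *
plan(545.5,-175,9.5,-.9)
S=Cam('side')
p,a=dots(S,(225,125,290,185),amin=100,amax=112);q=S.plane(p,.039)*1e3;print(len(p),q.round(0).tolist())"
```

```text
time_s: 6.4
position: [0.5471, -0.1744, 0.0244]
tcp_rot: [2.236, 2.205, 0.001]
force: [0.4, -0.8, -1.0]
opening: 0.0545
t 6.4 pos [ 547.1 -174.4   24.4] head -0.8 tilt 0.11 open 54.5 | twist 0.1 shift [-0.6 -1.6 14.9] F [ 0.4 -0.8 -1. ]
8 [[655.0, -261.0], [579.0, -196.0], [529.0, -191.0], [568.0, -178.0], [567.0, -165.0], [555.0, -165.0], [568.0, -151.0], [528.0, -136.0]]
```

```bash
python3 -m creep '[{"fingers":0.6,"translation":[-0.5,-1.5,10],"twist":[0,0,0.1]},{"fingers":0.6,"translation":[0,0,3],"twist":[0,0,0]},{"fingers":0.6,"translation":[0,0,1.5],"twist":[0,0,0]},{"fingers":0.6,"translation":[0,0,0],"twist":[0,0,0]},{"fingers":0.6,"translation":[0,0,0],"twist":[0,0,0]},{"fingers":0.2,"translation":[0,0,0],"twist":[0,0,0]},{"fingers":0,"translation":[0,0,0],"twist":[0,0,0]},{"fingers":0,"translation":[0,0,0],"twist":[0,0,0]},{"fingers":0,"translation":[0,0,0],"twist":[0,0,0]}]'
python3 -m creep '[{"fingers":0,"translation":[0,0,-15],"twist":[0,0,0]},{"fingers":0,"translation":[0,0,-40],"twist":[0,0,0]},{"fingers":0,"translation":[0,0,-45],"twist":[0,0,0]},{"fingers":0,"translation":[0,0,-45],"twist":[0,0,0]},{"fingers":0,"translation":[0,0,0],"twist":[0,0,0]}]'
python3 -m creep '[{"fingers":0,"translation":[45,0,0],"twist":[0,0,0]},{"fingers":0,"translation":[45,0,0],"twist":[0,0,0]},{"fingers":0,"translation":[45,0,0],"twist":[0,0,0]},{"fingers":0,"translation":[45,0,0],"twist":[0,0,0]},{"fingers":0,"translation":[45,0,0],"twist":[0,0,0]},{"fingers":0,"translation":[45,0,0],"twist":[0,0,0]},{"fingers":0,"translation":[45,0,0],"twist":[0,0,0]},{"fingers":0,"translation":[0,0,0],"twist":[0,0,0]}]'
cat >> h.py <<'E'
def tray(roi=(300,165,350,230)):
    T,S=Cam('top'),Cam('side')
    p,a=dots(T,roi,amin=200,amax=120);q=T.plane(p,.027)*1e3
    print('T',len(p),rect(T,p.astype(np.float32),.027),q.round(0).tolist())
    p,a=dots(S,(225,125,300,185),amin=80,amax=112);print('S',len(p),(S.plane(p,.027)*1e3).round(0).tolist(),rect(S,p.astype(np.float32),.027));return T,S
E
python3 -c "
from h import *
T,S=tray()
plan(618,270,130,89.2)
cv2.imwrite('pics/c.png',cv2.resize(np.hstack([S.im[90:220,160:330],T.im[135:265,250:420]]),None,fx=2.3,fy=2.3))"
```

```text
time_s: 7.35
position: [0.5447, -0.1749, 0.0087]
tcp_rot: [2.239, 2.203, 0.0]
force: [0.2, 0.0, -0.0]
opening: 0.0851
time_s: 7.85
position: [0.5479, -0.1764, 0.1604]
tcp_rot: [2.231, 2.195, 0.007]
force: [0.7, 0.3, -0.4]
opening: 0.0854
time_s: 8.65
position: [0.5489, 0.1451, 0.1531]
tcp_rot: [-2.232, -2.209, -0.001]
force: [-0.2, -0.2, 0.2]
opening: 0.0855
T 14 [ 5.448e+02 -1.782e+02  6.510e+01  3.870e+01 -1.000e-01] [[564.0, -146.0], [564.0, -159.0], [564.0, -172.0], [551.0, -172.0], [550.0, -198.0], [550.0, -211.0], [538.0, -146.0], [538.0, -159.0], [538.0, -171.0], [538.0, -198.0], [538.0, -185.0], [537.0, -211.0], [526.0, -146.0], [525.0, -184.0]]
S 60 [[624.0, -285.0], [611.0, -284.0], [600.0, -286.0], [573.0, -283.0], [578.0, -262.0], [596.0, -264.0], [616.0, -247.0], [628.0, -240.0], [563.0, -246.0], [642.0, -235.0], [455.0, -246.0], [570.0, -228.0], [586.0, -218.0], [631.0, -214.0], [619.0, -210.0], [525.0, -214.0], [611.0, -208.0], [605.0, -192.0], [564.0, -199.0], [579.0, -199.0], [459.0, -205.0], [592.0, -191.0], [519.0, -190.0], [539.0, -185.0], [496.0, -180.0], [618.0, -166.0], [641.0, -164.0], [606.0, -161.0], [595.0, -151.0], [630.0, -146.0], [585.0, -151.0], [566.0, -148.0], [608.0, -143.0], [596.0, -139.0], [576.0, -138.0], [545.0, -130.0], [608.0, -123.0], [487.0, -128.0], [574.0, -120.0], [533.0, -124.0], [449.0, -129.0], [555.0, -119.0], [440.0, -119.0], [541.0, -110.0], [530.0, -107.0], [608.0, -103.0], [447.0, -110.0], [559.0, -98.0], [542.0, -97.0], [572.0, -98.0], [518.0, -99.0], [492.0, -97.0], [577.0, -75.0], [535.0, -84.0], [524.0, -75.0], [478.0, -78.0], [477.0, -68.0], [569.0, -40.0], [609.0, -31.0], [612.0, -18.0]] [ 542.8 -159.7  194.5  267.1    6.4]
t 8.75 pos [549.3 140.8 153. ] head -0.78 tilt 0.06 open 85.6 | twist -89.98 shift [-66.9 130.1  23. ] F [ 0.1 -0.3  0.5]
```

View pics/c.png

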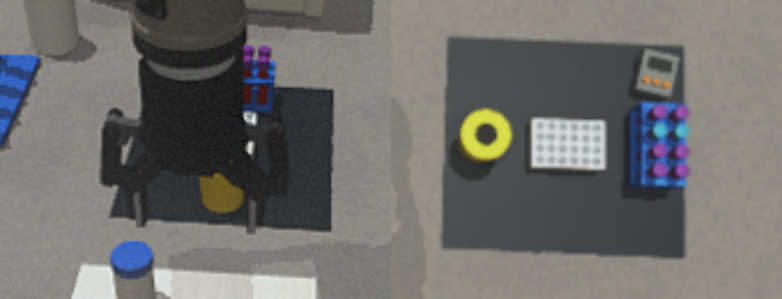

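Tray placed at (544.8, -178.2), yaw about -0.9°, parallel to the mat. The bottle's cap mask may have merged with the white slab, so I'll re-measure it.

```bash
python3 -c "
from h import *
T,S=Cam('top'),Cam('side')
a=(155.2,163.1);b=(203.6,264.2)
print(tri(T,a,S,b),T.plane(a,.087),S.plane(b,.087))
f=8
print(T.im[155:178,146:170].min(2))
cv2.imwrite('pics/d.png',np.hstack([cv2.resize(T.im[145:185,140:180],None,fx=9.5,fy=9.5,interpolation=0),cv2.resize(S.im[255:305,180:230],(380,380),interpolation=0)]))
"
```

```text
(array([0.61548202, 0.26538857, 0.0790158 ]), np.float64(0.0020490193981290497)) [[0.6127234  0.26322084]] [[0.61462385 0.27086289]]
[[128 127 126 127 127 127 127 126 126 126 125 125 125 123 124 124 124 124
  123 123 123 124 124 123]
 [125 122 124 124 123 123 123 123 123 122 122 122 122 121 121 122 120 121
  120 121 120 120 120 121]
 [121 121 121 120 120 119 120 120 120 120 119 120 119 119 118 118 118 118
  118 118 118 118 118 118]
 [118 118 119 118 118 118 117 118 118 117 117 117 119 117 117 117 116 116
  116 116 116 116 116 116]
 [118 118 117 117 117 116 117 116 116 116 116 116 116 116 115 115 115 114
  114 115 115 115 114 115]
 [115 116 116 115 115 115 115 115 114 114 115 113 114 115 113 113 113 113
  113 114 113 113 112 113]
 [115 114 114 114 113 113 113 113 113 113 113 112 112 113 112 112 112 111
  111 111 111 111 110 109]
 [113 113 112 112 112 111 112 112 111 111 111 111 110 111 110 110 109 110
  109 109 108 108 108 107]
 [111 111 111 110 109 110 110 110 109 109 108 109 108 108 109 107 107 108
  106 107 107 107 106 106]
 [108 107 108 108 108 108 107 107 107 107 106 106 107 106 
[... 656 characters left out ...]
91  90  90  90  90  90  88  88  89  89  88  87  88  87  86  86  86
   86  85  85  86  85  85]
 [ 87  87  86  86  86  86  86  85  85  86  85  86  84  84  83  83  84  83
   83  82  82  82  81  81]
 [ 84  84  83  84  82  83  83  82  82  81  81  81  81  82  81  81  80  79
   79  79  79  78  79  78]
 [ 81  81  80  79  79  79  79  80  78  79  78  77  77  77  76  77  76  75
   76  76  74  74  74  74]
 [ 77  77  77  77  76  76  75  76  75  74  74  73  73  73  73  73  72  72
   71  72  71  70  70  69]
 [ 74  73  71  73  72  72  71  71  71  70  69  69  69  68  67  67  67  67
   66  66  65  64  64  64]
 [ 69  69  67  67  67  67  66  65  65  65  63  64  64  61  64  62  62  62
   61  60  59  59  59  59]]
```

View pics/d.png

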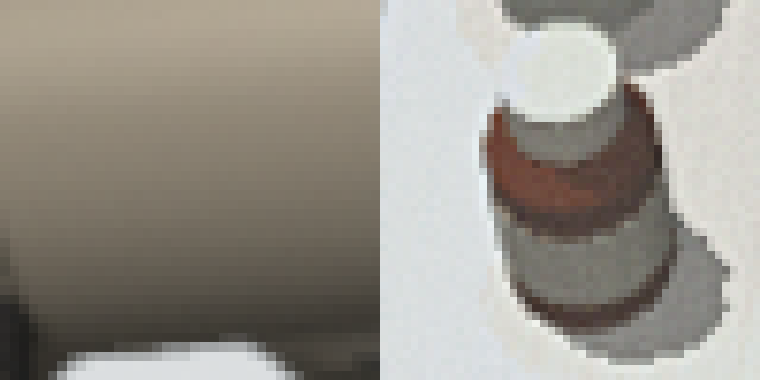

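The arm hides the bottle in the top view. In the side view the cap's top is centred at about (203.2,264.0). I'll get the cap's place in the top view from the saved first picture.

```bash
python3 -c "
from h import *
im=cv2.imread('pics/top0.png');t=im[143:185,138:180]
g=cv2.cvtColor(t,cv2.COLOR_BGR2HSV)
S=Cam('side');print(S.plane((203.2,264.),.087))
n=cv2.resize(t,None,fx=14,fy=14,interpolation=cv2.INTER_CUBIC)
for i in range(0,42,5): cv2.putText(n,str(138+i),(i*14,10),0,.35,(0,0,255));cv2.putText(n,str(143+i),(0,i*14+10),0,.35,(0,0,255))
cv2.imwrite('pics/e.png',n)
"
```

```text
[[0.61544264 0.27048507]]
```

View pics/e.png

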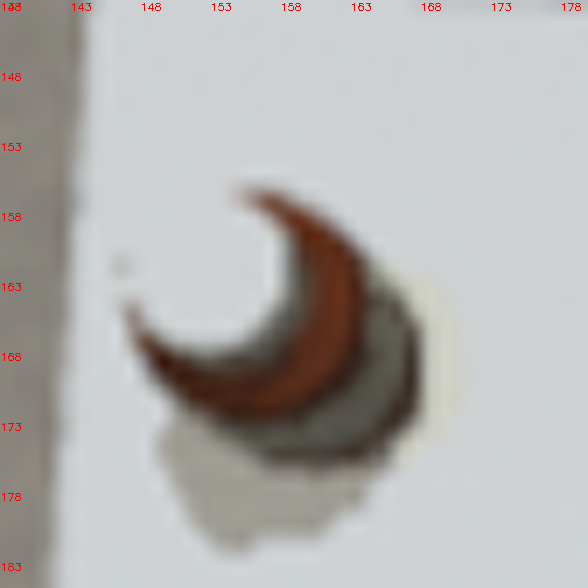

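In the top view the cap's centre comes to about (152.2,161.2), giving (0.617, 0.270), which agrees with the side view.

```bash
python3 -m creep '[{"fingers":0.15,"translation":[0,0,0],"twist":[0,0,-8.2]},{"fingers":0.15,"translation":[0,0,0],"twist":[0,0,-8.2]},{"fingers":0.15,"translation":[0,0,0],"twist":[0,0,-8.2]},{"fingers":0.15,"translation":[0,0,0],"twist":[0,0,-8.2]},{"fingers":0.15,"translation":[0,0,0],"twist":[0,0,-8.2]},{"fingers":0.15,"translation":[0,0,0],"twist":[0,0,-8.2]},{"fingers":0.15,"translation":[0,0,0],"twist":[0,0,-8.2]},{"fingers":0.15,"translation":[0,0,0],"twist":[0,0,-8.2]},{"fingers":0.15,"translation":[0,0,0],"twist":[0,0,-8.2]},{"fingers":0.15,"translation":[0,0,0],"twist":[0,0,-8.2]}]'
python3 -m creep '[{"fingers":0.15,"translation":[0,0,0],"twist":[0,0,-8.0]},{"fingers":0.15,"translation":[-17,32,0],"twist":[0,0,0]},{"fingers":0.15,"translation":[-17,32,0],"twist":[0,0,0]},{"fingers":0.15,"translation":[-17,32,0],"twist":[0,0,0]},{"fingers":0.15,"translation":[-17,32,0],"twist":[0,0,0]},{"fingers":0.15,"translation":[0,0,0],"twist":[0,0,0]},{"fingers":0.15,"translation":[0,0,0],"twist":[0,0,0]}]'
python3 -c "
from h import *
plan(617,270.3,24,89.2)"
```

```text
time_s: 9.9
position: [0.55, 0.1383, 0.1538]
tcp_rot: [-0.239, -3.132, 0.0]
force: [0.3, -0.4, 0.1]
opening: 0.0727
time_s: 10.6
position: [0.62, 0.2658, 0.153]
tcp_rot: [-0.027, -3.14, 0.001]
force: [-0.8, -0.3, -0.5]
opening: 0.0728
t 10.6 pos [620.  265.8 153. ] head 89.03 tilt 0.07 open 72.8 | twist -0.17 shift [  3.1   4.5 129. ] F [-0.8 -0.3 -0.5]
```

```bash
python3 -m creep '[{"fingers":0.15,"translation":[3,4.5,0],"twist":[0,0,0]},{"fingers":0.15,"translation":[0,0,30],"twist":[0,0,0]},{"fingers":0.15,"translation":[0,0,30],"twist":[0,0,0]},{"fingers":0.15,"translation":[0,0,30],"twist":[0,0,0]},{"fingers":0.15,"translation":[0,0,20],"twist":[0,0,0]},{"fingers":0.15,"translation":[0,0,15],"twist":[0,0,0]},{"fingers":0.15,"translation":[0,0,0],"twist":[0,0,0]}]'
python3 -c "
from h import *
plan(617,270.3,24,89.2)"
```

```text
time_s: 11.3
position: [0.6156, 0.2702, 0.027]
tcp_rot: [-0.027, -3.138, 0.002]
force: [0.2, -0.2, -0.3]
opening: 0.0727
t 11.3 pos [615.6 270.2  27. ] head 89.0 tilt 0.22 open 72.7 | twist -0.2 shift [-1.4  0.1  3. ] F [ 0.2 -0.2 -0.3]
```

```bash
python3 -m creep '[{"fingers":0.75,"translation":[-1.5,0,1],"twist":[0,0,0]},{"fingers":0.75,"translation":[0,0,0],"twist":[0,0,0]},{"fingers":0.75,"translation":[0,0,0],"twist":[0,0,0]},{"fingers":0.75,"translation":[0,0,0],"twist":[0,0,0]},{"fingers":0.75,"translation":[0,0,0],"twist":[0,0,0]},{"fingers":0.75,"translation":[0,0,0],"twist":[0,0,0]},{"fingers":0.75,"translation":[0,0,0],"twist":[0,0,0]}]'
python3 -m creep '[{"fingers":0.75,"translation":[0,0,-10],"twist":[0,0,0]},{"fingers":0.75,"translation":[0,0,-30],"twist":[0,0,0]},{"fingers":0.75,"translation":[0,0,-40],"twist":[0,0,0]},{"fingers":0.75,"translation":[0,0,-40],"twist":[0,0,0]},{"fingers":0.75,"translation":[0,0,0],"twist":[0,0,0]}]'
python3 -m creep '[{"fingers":0.75,"translation":[16,-38,0],"twist":[0,0,0]},{"fingers":0.75,"translation":[16,-38,0],"twist":[0,0,0]},{"fingers":0.75,"translation":[16,-38,0],"twist":[0,0,0]},{"fingers":0.75,"translation":[16,-38,0],"twist":[0,0,0]},{"fingers":0.75,"translation":[16,-38,0],"twist":[0,0,0]},{"fingers":0.75,"translation":[16,-38,0],"twist":[0,0,0]},{"fingers":0.75,"translation":[16,-38,0],"twist":[0,0,0]},{"fingers":0.75,"translation":[16,-38,0],"twist":[0,0,0]},{"fingers":0.75,"translation":[16,-38,0],"twist":[0,0,0]},{"fingers":0.75,"translation":[0,0,0],"twist":[0,0,0]}]'
python3 -c "
from h import *
plan(467,-78,26,89.2)
S=Cam('side');cv2.imwrite('pics/f.png',cv2.resize(S.im[40:220,180:380],None,fx=3,fy=3))"
```

```text
time_s: 12.0
position: [0.6196, 0.2717, 0.0298]
tcp_rot: [0.025, 3.138, 0.001]
force: [1.1, -1.1, 5.6]
opening: 0.0424
time_s: 12.5
position: [0.6212, 0.2726, 0.1554]
tcp_rot: [0.025, 3.13, 0.006]
force: [1.6, -0.7, -0.6]
opening: 0.0422
time_s: 13.5
position: [0.4668, -0.0715, 0.1478]
tcp_rot: [-0.032, -3.14, 0.001]
force: [0.2, 1.2, -0.8]
opening: 0.0423
t 13.5 pos [466.8 -71.5 147.8] head 88.82 tilt 0.09 open 42.3 | twist -0.38 shift [ -0.2  -6.5 121.8] F [ 0.2  1.2 -0.8]
```

View pics/f.png

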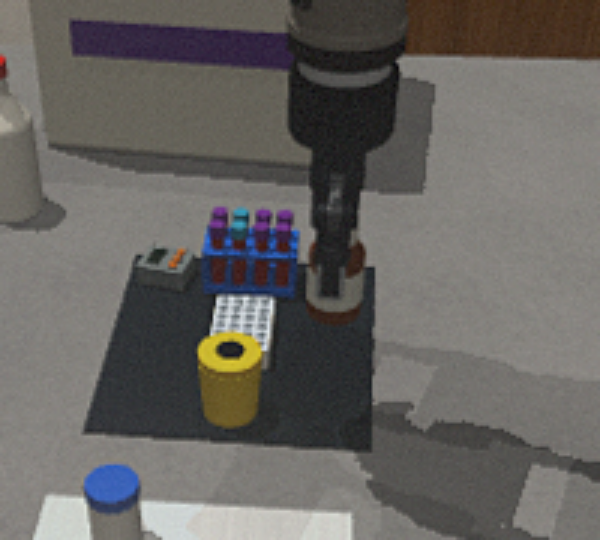

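The bottle is held upright at (335,280), with the mat clear below it.

```bash
python3 -m creep '[{"fingers":0.75,"translation":[-2.5,-6.5,0],"twist":[0,0,-0.4]},{"fingers":0.75,"translation":[0,0,35],"twist":[0,0,0]},{"fingers":0.75,"translation":[0,0,35],"twist":[0,0,0]},{"fingers":0.75,"translation":[0,0,20],"twist":[0,0,0]},{"fingers":0.75,"translation":[0,0,10],"twist":[0,0,0]},{"fingers":0.75,"translation":[0,0,0],"twist":[0,0,0]},{"fingers":0.75,"translation":[0,0,0],"twist":[0,0,0]}]'
python3 -c "
from h import *
plan(469.3,-78,29,89.2)
S=Cam('side');cv2.imwrite('pics/g.png',cv2.resize(S.im[100:200,200:320],None,fx=5,fy=5))"
```

```text
time_s: 14.25
position: [0.4721, -0.0745, 0.0485]
tcp_rot: [0.013, 3.14, -0.0]
force: [-0.1, 0.5, -1.3]
opening: 0.0419
t 14.25 pos [472.1 -74.5  48.5] head 89.53 tilt 0.08 open 41.9 | twist 0.33 shift [ 2.8 -3.5 19.5] F [-0.1  0.5 -1.3]
```

```bash
python3 -m creep '[{"fingers":0.75,"translation":[3,-3.5,5],"twist":[0,0,0]},{"fingers":0.75,"translation":[0,0,7],"twist":[0,0,0]},{"fingers":0.75,"translation":[0,0,4],"twist":[0,0,0]},{"fingers":0.75,"translation":[0,0,2],"twist":[0,0,0]},{"fingers":0.75,"translation":[0,0,0],"twist":[0,0,0]},{"fingers":0.75,"translation":[0,0,0],"twist":[0,0,0]}]'
python3 -c "
from h import *
plan(469.3,-78,29,89.2)"
```

```text
time_s: 14.9
position: [0.4683, -0.0782, 0.0298]
tcp_rot: [0.015, 3.141, 0.0]
force: [-0.6, -0.5, -0.6]
opening: 0.0424
t 14.9 pos [468.3 -78.2  29.8] head 89.47 tilt 0.01 open 42.4 | twist 0.27 shift [-1.   0.2  0.8] F [-0.6 -0.5 -0.6]
```

```bash
python3 -m creep '[{"fingers":0.75,"translation":[0,0,1],"twist":[0,0,0]},{"fingers":0.75,"translation":[0,0,0],"twist":[0,0,0]},{"fingers":0.4,"translation":[0,0,0],"twist":[0,0,0]},{"fingers":0.15,"translation":[0,0,0],"twist":[0,0,0]},{"fingers":0.15,"translation":[0,0,0],"twist":[0,0,0]},{"fingers":0.15,"translation":[0,0,0],"twist":[0,0,0]},{"fingers":0.15,"translation":[0,0,-30],"twist":[0,0,0]},{"fingers":0.15,"translation":[0,0,-45],"twist":[0,0,0]},{"fingers":0.15,"translation":[0,0,-45],"twist":[0,0,0]},{"fingers":0,"translation":[0,0,0],"twist":[0,0,0]}]'
python3 -m creep '[{"fingers":0,"translation":[-24,36,0],"twist":[0,0,0]},{"fingers":0,"translation":[-24,36,0],"twist":[0,0,0]},{"fingers":0,"translation":[-24,36,0],"twist":[0,0,0]},{"fingers":0,"translation":[-24,36,0],"twist":[0,0,0]},{"fingers":0,"translation":[-24,36,0],"twist":[0,0,0]},{"fingers":0,"translation":[-24,36,0],"twist":[0,0,0]},{"fingers":0,"translation":[-24,36,0],"twist":[0,0,0]},{"fingers":0,"translation":[0,0,0],"twist":[0,0,8.2]},{"fingers":0,"translation":[0,0,0],"twist":[0,0,8.2]},{"fingers":0,"translation":[0,0,0],"twist":[0,0,8.2]}]'
python3 -m creep '[{"fingers":0,"translation":[0,0,0],"twist":[0,0,8.2]},{"fingers":0,"translation":[0,0,0],"twist":[0,0,8.2]},{"fingers":0,"translation":[0,0,0],"twist":[0,0,8.2]},{"fingers":0,"translation":[0,0,0],"twist":[0,0,8.2]},{"fingers":0,"translation":[0,0,0],"twist":[0,0,8.2]},{"fingers":0,"translation":[0,0,0],"twist":[0,0,8.2]},{"fingers":0,"translation":[0,0,0],"twist":[0,0,8.2]},{"fingers":0,"translation":[0,0,0],"twist":[0,0,8]},{"fingers":0,"translation":[0,0,0],"twist":[0,0,0]}]'
python3 -c "
from h import *
plan(636,175,40,-.8)
T,S=Cam('top'),Cam('side')
cv2.imwrite('pics/g.png',cv2.resize(np.hstack([S.im[100:200,200:310],T.im[150:250,270:380]]),None,fx=3.6,fy=3.6,interpolation=cv2.INTER_CUBIC))
for c,roi,n in((T,(275,200,315,240),'T'),(S,(255,110,320,200),'S')):
    try:
        p=cen(c.mask((0,0,140),(180,80,255),roi));print(n,p,c.plane(p,.087))
    except Exception as e: print(n,e)
"
```

```text
time_s: 15.9
position: [0.4715, -0.0792, 0.1542]
tcp_rot: [0.014, 3.131, -0.005]
force: [-0.1, 0.8, -0.7]
opening: 0.0846
time_s: 16.9
position: [0.6382, 0.1728, 0.1472]
tcp_rot: [-0.691, -3.063, 0.001]
force: [0.3, -0.0, 0.2]
opening: 0.0853
time_s: 17.8
position: [0.6382, 0.1722, 0.1477]
tcp_rot: [-2.232, -2.209, 0.002]
force: [0.1, 0.1, 0.5]
opening: 0.0854
t 17.8 pos [638.2 172.2 147.7] head -0.6 tilt 0.08 open 85.4 | twist 0.2 shift [  2.8  -2.3 107.7] F [0.1 0.1 0.5]
T [291.02727273 225.40151515] [[ 0.46471191 -0.07756596]]
S [300.78673541 156.10819467] [[ 0.43639493 -0.06771712]]
```

View pics/g.png

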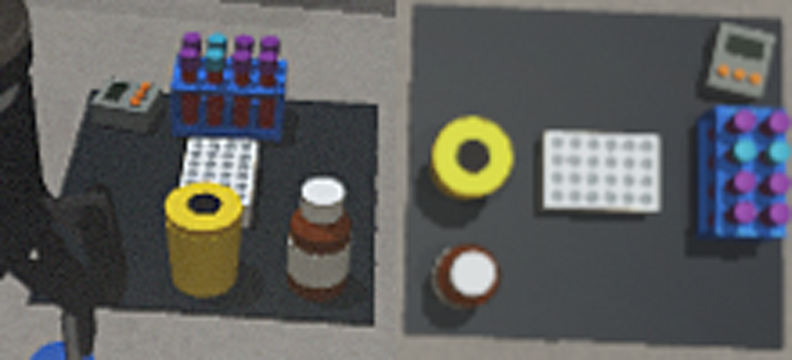

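The bottle stands upright in front of the tub, at about (0.465,-0.078) with a gap near 32 mm, and the tray has not moved. Next is the jar.

```bash
python3 -m creep '[{"fingers":0,"translation":[3,-2.5,0],"twist":[0,0,0.2]},{"fingers":0,"translation":[0,0,30],"twist":[0,0,0]},{"fingers":0,"translation":[0,0,30],"twist":[0,0,0]},{"fingers":0,"translation":[0,0,25],"twist":[0,0,0]},{"fingers":0,"translation":[0,0,15],"twist":[0,0,0]},{"fingers":0,"translation":[0,0,8],"twist":[0,0,0]},{"fingers":0,"translation":[0,0,0],"twist":[0,0,0]},{"fingers":0,"translation":[0,0,0],"twist":[0,0,0]}]'
python3 -c "
from h import *
plan(635.8,175,36,-.8)"
```

```text
time_s: 18.7
position: [0.6368, 0.1754, 0.042]
tcp_rot: [2.234, 2.207, 0.003]
force: [0.8, 0.8, 0.8]
opening: 0.085
t 18.7 pos [636.8 175.4  42. ] head -0.71 tilt 0.11 open 85.0 | twist 0.09 shift [-0.4 -1.   6. ] F [0.8 0.8 0.8]
```

```bash
python3 -m creep '[{"fingers":0,"translation":[0,-1,6],"twist":[0,0,0]},{"fingers":0.6,"translation":[0,0,0],"twist":[0,0,0]},{"fingers":0.6,"translation":[0,0,0],"twist":[0,0,0]},{"fingers":0.6,"translation":[0,0,0],"twist":[0,0,0]},{"fingers":0.6,"translation":[0,0,0],"twist":[0,0,0]},{"fingers":0.6,"translation":[0,0,0],"twist":[0,0,0]},{"fingers":0.6,"translation":[0,0,0],"twist":[0,0,0]},{"fingers":0.6,"translation":[0,0,0],"twist":[0,0,0]}]'
python3 -m creep '[{"fingers":0.6,"translation":[0,0,-10],"twist":[0,0,0]},{"fingers":0.6,"translation":[0,0,-30],"twist":[0,0,0]},{"fingers":0.6,"translation":[0,0,-40],"twist":[0,0,0]},{"fingers":0.6,"translation":[0,0,-40],"twist":[0,0,0]},{"fingers":0.6,"translation":[0,0,0],"twist":[0,0,0]}]'
python3 -m creep '[{"fingers":0.6,"translation":[-39,-0.5,0],"twist":[0,0,0]},{"fingers":0.6,"translation":[-39,-0.5,0],"twist":[0,0,0]},{"fingers":0.6,"translation":[-39,-0.5,0],"twist":[0,0,0]},{"fingers":0.6,"translation":[-39,-0.5,0],"twist":[0,0,0]},{"fingers":0.6,"translation":[-39,-0.5,0],"twist":[0,0,0]},{"fingers":0.6,"translation":[-39,-0.5,0],"twist":[0,0,0]},{"fingers":0.6,"translation":[-39,-0.5,0],"twist":[0,0,0]},{"fingers":0.6,"translation":[-39,-0.5,0],"twist":[0,0,0]},{"fingers":0.6,"translation":[-39,-0.5,0],"twist":[0,0,0]},{"fingers":0.6,"translation":[0,0,0],"twist":[0,0,0]}]'
python3 -c "
from h import *
plan(631,-179.7,40,-.8)"
```

```text
time_s: 19.5
position: [0.6356, 0.1754, 0.0356]
tcp_rot: [2.235, 2.207, 0.002]
force: [0.5, 0.1, 5.1]
opening: 0.0545
time_s: 20.0
position: [0.6379, 0.1758, 0.1618]
tcp_rot: [2.231, 2.203, 0.014]
force: [-0.2, -0.5, -0.9]
opening: 0.0542
time_s: 21.0
position: [0.625, -0.1807, 0.1539]
tcp_rot: [-2.241, -2.201, 0.003]
force: [0.2, -0.5, -1.3]
opening: 0.0542
t 21.0 pos [ 625.  -180.7  153.9] head -1.03 tilt 0.1 open 54.2 | twist -0.23 shift [  1.1   5.9 113.9] F [ 0.2 -0.5 -1.3]
```

```bash
python3 -m creep '[{"fingers":0.6,"translation":[1,6,0],"twist":[0,0,0]},{"fingers":0.6,"translation":[0,0,35],"twist":[0,0,0]},{"fingers":0.6,"translation":[0,0,35],"twist":[0,0,0]},{"fingers":0.6,"translation":[0,0,20],"twist":[0,0,0]},{"fingers":0.6,"translation":[0,0,8],"twist":[0,0,0]},{"fingers":0.6,"translation":[0,0,0],"twist":[0,0,0]},{"fingers":0.6,"translation":[0,0,0],"twist":[0,0,0]}]'
python3 -c "
from h import *
plan(631,-179.5,36,-.8)"
```

```text
time_s: 21.7
position: [0.6331, -0.1742, 0.058]
tcp_rot: [2.233, 2.207, 0.001]
force: [-0.2, -0.9, -0.5]
opening: 0.0542
t 21.7 pos [ 633.1 -174.2   58. ] head -0.68 tilt 0.11 open 54.2 | twist 0.12 shift [-5.3 -2.  22. ] F [-0.2 -0.9 -0.5]
```

```bash
python3 -m creep '[{"fingers":0.6,"translation":[-5,-2,8],"twist":[0,0,0]},{"fingers":0.6,"translation":[0,0,7],"twist":[0,0,0]},{"fingers":0.6,"translation":[0,0,3],"twist":[0,0,0]},{"fingers":0.6,"translation":[0,0,2],"twist":[0,0,0]},{"fingers":0.6,"translation":[0,0,0],"twist":[0,0,0]},{"fingers":0.6,"translation":[0,0,0],"twist":[0,0,0]}]'
python3 -c "
from h import *
plan(631,-179.5,35.6,-.8)"
```

```text
time_s: 22.3
position: [0.6302, -0.1797, 0.0369]
tcp_rot: [2.235, 2.207, 0.0]
force: [0.5, -0.2, -1.5]
opening: 0.0543
t 22.3 pos [ 630.2 -179.7   36.9] head -0.73 tilt 0.02 open 54.3 | twist 0.07 shift [0.2 0.8 1.3] F [ 0.5 -0.2 -1.5]
```

```bash
python3 -m creep '[{"fingers":0.6,"translation":[0,0,1],"twist":[0,0,0]},{"fingers":0.6,"translation":[0,0,0],"twist":[0,0,0]},{"fingers":0.3,"translation":[0,0,0],"twist":[0,0,0]},{"fingers":0.1,"translation":[0,0,0],"twist":[0,0,0]},{"fingers":0.1,"translation":[0,0,0],"twist":[0,0,0]},{"fingers":0.1,"translation":[0,0,0],"twist":[0,0,0]},{"fingers":0.1,"translation":[0,0,-30],"twist":[0,0,0]},{"fingers":0.1,"translation":[0,0,-45],"twist":[0,0,0]},{"fingers":0.1,"translation":[0,0,-45],"twist":[0,0,0]},{"fingers":0.1,"translation":[0,0,0],"twist":[0,0,0]}]'
python3 -m creep '[{"fingers":0.1,"translation":[45,-14,0],"twist":[0,0,0]},{"fingers":0.2,"translation":[45,-14,0],"twist":[0,0,0]},{"fingers":0.4,"translation":[45,-14,0],"twist":[0,0,0]},{"fingers":0.4,"translation":[45,-14,0],"twist":[0,0,0]},{"fingers":0.4,"translation":[45,-14,0],"twist":[0,0,0]},{"fingers":0.4,"translation":[45,-14,0],"twist":[0,0,0]},{"fingers":0.4,"translation":[45,-14,0],"twist":[0,0,0]},{"fingers":0.4,"translation":[45,-14,0],"twist":[0,0,0]},{"fingers":0.4,"translation":[45,-14,0],"twist":[0,0,0]},{"fingers":0.4,"translation":[20,-6,0],"twist":[0,0,6.7]}]'
python3 -c "
from h import *
T,S=Cam('top'),Cam('side')
red=lambda c,r:c.mask((170,150,80),(180,255,255),r)|c.mask((0,150,80),(6,255,255),r)
a=cen(red(T,(300,130,350,180)))
print('jar T',a,T.plane(a,.067))
try:
    b=cen(red(S,(200,80,260,160)));print('jar S',b,S.plane(b,.06),tri(T,a,S,b))
except Exception as e: print(e)
p,_=dots(T,(300,165,350,230),amin=200,amax=120);print(len(p),rect(T,p.astype(np.float32),.027))
plan(497.5,251.5,60,-7.4)
cv2.imwrite('pics/i.png',cv2.resize(np.hstack([S.im[90:200,190:310],T.im[140:250,265:385]]),None,fx=3.2,fy=3.2,interpolation=cv2.INTER_CUBIC))
"
```

```text
time_s: 23.3
position: [0.6334, -0.181, 0.1636]
tcp_rot: [2.226, 2.199, 0.008]
force: [0.2, -1.2, -0.0]
opening: 0.0769
time_s: 24.3
position: [0.5017, 0.2504, 0.1557]
tcp_rot: [-2.358, -2.074, -0.001]
force: [-0.0, -0.4, 0.3]
opening: 0.0513
jar T [330.03048181 162.10619469] [[ 0.62912549 -0.17841845]]
jar S [229.28445513 135.3349359 ] [[ 0.63171369 -0.18206437]] (array([ 0.630835  , -0.17967339,  0.06156547]), np.float64(0.000921900592794313))
10 [ 5.449e+02 -1.782e+02  6.500e+01  3.870e+01 -1.000e-01]
t 24.4 pos [502.2 249.7 155.6] head -7.32 tilt 0.04 open 51.0 | twist 0.08 shift [ 1.2 -4.9 95.6] F [ 0.6 -0.2 -0.6]
```

View pics/i.png

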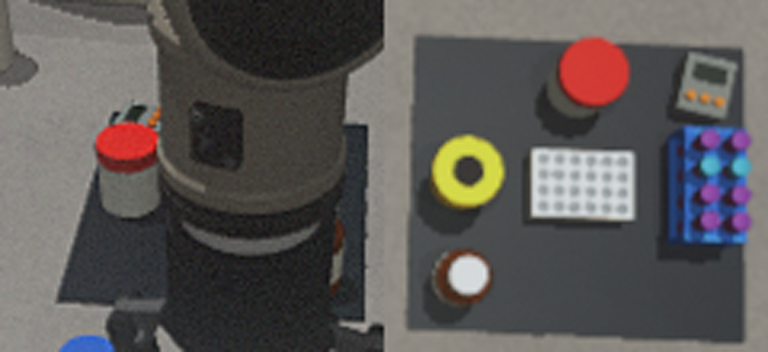

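The jar stands behind the middle of the tray at about (0.630,-0.179). Now the cover.

```bash
python3 -m creep '[{"fingers":0.4,"translation":[1,-4.5,0],"twist":[0,0,0]},{"fingers":0.4,"translation":[0,0,35],"twist":[0,0,0]},{"fingers":0.4,"translation":[0,0,35],"twist":[0,0,0]},{"fingers":0.4,"translation":[0,0,30],"twist":[0,0,0]},{"fingers":0.4,"translation":[0,0,15],"twist":[0,0,0]},{"fingers":0.4,"translation":[0,0,0],"twist":[0,0,0]},{"fingers":0.4,"translation":[0,0,0],"twist":[0,0,0]}]'
python3 -c "
from h import *
plan(497.5,251.3,15,-7.4)"
```

```text
time_s: 25.1
position: [0.4997, 0.2476, 0.0412]
tcp_rot: [2.361, 2.072, 0.0]
force: [0.2, 0.1, -0.4]
opening: 0.0509
t 25.1 pos [499.7 247.6  41.2] head -7.46 tilt 0.01 open 50.9 | twist -0.06 shift [ 3.4 -2.6 26.2] F [ 0.2  0.1 -0.4]
```

```bash
python3 -m creep '[{"fingers":0.4,"translation":[3.5,-2.5,0],"twist":[0,0,0]},{"fingers":0.4,"translation":[0,0,12],"twist":[0,0,0]},{"fingers":0.4,"translation":[0,0,9],"twist":[0,0,0]},{"fingers":0.4,"translation":[0,0,5],"twist":[0,0,0]},{"fingers":0.4,"translation":[0,0,0],"twist":[0,0,0]},{"fingers":0.4,"translation":[0,0,0],"twist":[0,0,0]}]'
python3 -m creep '[{"fingers":0.95,"translation":[0,0,0],"twist":[0,0,0]},{"fingers":0.95,"translation":[0,0,0],"twist":[0,0,0]},{"fingers":0.95,"translation":[0,0,0],"twist":[0,0,0]},{"fingers":0.95,"translation":[0,0,0],"twist":[0,0,0]},{"fingers":0.95,"translation":[0,0,0],"twist":[0,0,0]},{"fingers":0.95,"translation":[0,0,0],"twist":[0,0,0]},{"fingers":0.95,"translation":[0,0,0],"twist":[0,0,0]},{"fingers":0.95,"translation":[0,0,0],"twist":[0,0,0]}]'
python3 -c "
from h import *
plan(497.5,251.3,15,-7.4)"
```

```text
time_s: 25.7
position: [0.4971, 0.2523, 0.0146]
tcp_rot: [-2.36, -2.073, 0.0]
force: [0.1, -0.0, -0.1]
opening: 0.0515
time_s: 26.5
position: [0.4975, 0.2525, 0.0153]
tcp_rot: [2.36, 2.073, 0.002]
force: [-1.5, -0.5, 5.3]
opening: 0.0129
t 26.5 pos [497.5 252.5  15.3] head -7.43 tilt 0.06 open 12.9 | twist -0.03 shift [-1.2  0.2  0.3] F [-1.5 -0.5  5.3]
```

```bash
python3 -m creep '[{"fingers":0.95,"translation":[0,0,-10],"twist":[0,0,0]},{"fingers":0.95,"translation":[0,0,-30],"twist":[0,0,0]},{"fingers":0.95,"translation":[0,0,-40],"twist":[0,0,0]},{"fingers":0.95,"translation":[0,0,-40],"twist":[0,0,0]},{"fingers":0.95,"translation":[0,0,0],"twist":[0,0,-6.5]},{"fingers":0.95,"translation":[0,0,0],"twist":[0,0,0]},{"fingers":0.95,"translation":[0,0,0],"twist":[0,0,0]}]'
python3 -m creep '[{"fingers":0.95,"translation":[-42,4,0],"twist":[0,0,0]},{"fingers":0.95,"translation":[-42,4,0],"twist":[0,0,0]},{"fingers":0.95,"translation":[-42,4,0],"twist":[0,0,0]},{"fingers":0.95,"translation":[-42,4,0],"twist":[0,0,0]},{"fingers":0.95,"translation":[-42,4,0],"twist":[0,0,0]},{"fingers":0.95,"translation":[-42,4,0],"twist":[0,0,0]},{"fingers":0.95,"translation":[-42,4,0],"twist":[0,0,0]},{"fingers":0.95,"translation":[-42,4,0],"twist":[0,0,0]},{"fingers":0.95,"translation":[-42,4,0],"twist":[0,0,0]},{"fingers":0.95,"translation":[-40,4,0],"twist":[0,0,0]}]'
python3 -m creep '[{"fingers":0.95,"translation":[0,0,30],"twist":[0,0,0]},{"fingers":0.95,"translation":[0,0,20],"twist":[0,0,0]},{"fingers":0.95,"translation":[0,0,0],"twist":[0,0,0]},{"fingers":0.95,"translation":[0,0,0],"twist":[0,0,0]}]'
python3 -c "
from h import *
plan(544.8,-178.2,39.3,-.9)
S=Cam('side');cv2.imwrite('pics/j.png',cv2.resize(S.im[70:200,200:310],None,fx=4.5,fy=4.5,interpolation=cv2.INTER_CUBIC))
z=ctrl.state()['position'][2]-.0153+.003
m=S.mask((45,100,30),(80,255,255),(200,60,320,200));print(z,rect(S,big(m),z+.006))
"
```

```text
time_s: 27.2
position: [0.4964, 0.2521, 0.1342]
tcp_rot: [-2.242, -2.2, 0.002]
force: [1.1, 0.6, -2.0]
opening: 0.0129
time_s: 28.2
position: [0.5294, -0.1679, 0.1335]
tcp_rot: [-2.241, -2.198, 0.001]
force: [1.0, 0.1, -1.2]
opening: 0.0128
time_s: 28.6
position: [0.5299, -0.166, 0.0842]
tcp_rot: [-2.239, -2.201, 0.001]
force: [0.4, 0.4, -0.3]
opening: 0.0128
t 28.6 pos [ 529.9 -166.    84.2] head -0.99 tilt 0.12 open 12.8 | twist -0.09 shift [-12.   15.1  44.9] F [ 0.4  0.4 -0.3]
0.0728024022002887 [ 530.6 -164.    92.4   59.9   -0.9]
```

View pics/j.png

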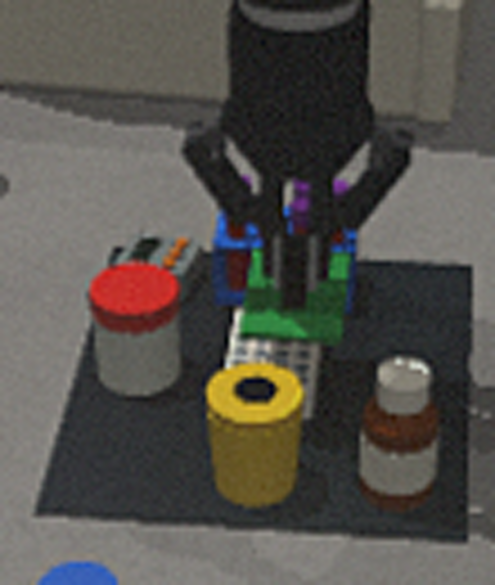

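The cover is held level at (290,310), short of the tray as the numbers say, and matches the TCP within about 1 mm.

```bash
python3 -m creep '[{"fingers":0.95,"translation":[-12,15,0],"twist":[0,0,0]},{"fingers":0.95,"translation":[0,0,20],"twist":[0,0,0]},{"fingers":0.95,"translation":[0,0,10],"twist":[0,0,0]},{"fingers":0.95,"translation":[0,0,0],"twist":[0,0,0]},{"fingers":0.95,"translation":[0,0,0],"twist":[0,0,0]}]'
python3 -c "
from h import *
plan(544.8,-178.2,39.3,-.9)
S=Cam('side')
z=ctrl.state()['position'][2]-.0153+.003
m=S.mask((45,100,30),(80,255,255),(200,60,320,200));print(z,rect(S,big(m),z+.006))
"
```

```text
time_s: 29.15
position: [0.5452, -0.1782, 0.0553]
tcp_rot: [2.239, 2.204, 0.0]
force: [0.8, -0.5, 0.5]
opening: 0.0129
t 29.15 pos [ 545.2 -178.2   55.3] head -0.91 tilt 0.01 open 12.9 | twist -0.01 shift [ 0.  -0.4 16. ] F [ 0.8 -0.5  0.5]
0.04331707651684131 [ 545.7 -178.    91.    60.6   -1. ]
```

```bash
python3 -m creep '[{"fingers":0.95,"translation":[0,-0.5,8],"twist":[0,0,0]},{"fingers":0.95,"translation":[0,0,5],"twist":[0,0,0]},{"fingers":0.95,"translation":[0,0,2],"twist":[0,0,0]},{"fingers":0.95,"translation":[0,0,0],"twist":[0,0,0]},{"fingers":0.95,"translation":[0,0,0],"twist":[0,0,0]}]'
python3 -c "
from h import *
plan(544.8,-178.2,39.3,-.9)
"
```

```text
time_s: 29.7
position: [0.5447, -0.1785, 0.0397]
tcp_rot: [-2.239, -2.203, -0.0]
force: [-0.2, 0.3, -0.5]
opening: 0.0128
t 29.7 pos [ 544.7 -178.5   39.7] head -0.93 tilt 0.01 open 12.8 | twist -0.03 shift [0.3 0.1 0.4] F [-0.2  0.3 -0.5]
```

```bash
python3 -m creep '[{"fingers":0.95,"translation":[0,0,0.5],"twist":[0,0,0]},{"fingers":0.95,"translation":[0,0,0],"twist":[0,0,0]},{"fingers":0.65,"translation":[0,0,0],"twist":[0,0,0]},{"fingers":0.65,"translation":[0,0,0],"twist":[0,0,0]},{"fingers":0.65,"translation":[0,0,0],"twist":[0,0,0]},{"fingers":0.65,"translation":[0,0,-15],"twist":[0,0,0]},{"fingers":0.65,"translation":[0,0,-40],"twist":[0,0,0]},{"fingers":0.65,"translation":[0,0,-45],"twist":[0,0,0]},{"fingers":0.65,"translation":[0,0,-45],"twist":[0,0,0]},{"fingers":0.65,"translation":[0,0,0],"twist":[0,0,0]}]'
python3 -m creep '[{"fingers":0.65,"translation":[45,-14,0],"twist":[0,0,0]},{"fingers":0.65,"translation":[45,-14,0],"twist":[0,0,0]},{"fingers":0.65,"translation":[45,-14,0],"twist":[0,0,0]},{"fingers":0.65,"translation":[45,-14,0],"twist":[0,0,0]},{"fingers":0.65,"translation":[45,-14,0],"twist":[0,0,0]},{"fingers":0.65,"translation":[45,-14,0],"twist":[0,0,0]},{"fingers":0.65,"translation":[45,-14,0],"twist":[0,0,0]},{"fingers":0.65,"translation":[45,-14,0],"twist":[0,0,0]},{"fingers":0.65,"translation":[45,-14,0],"twist":[0,0,0]},{"fingers":0.65,"translation":[0,0,0],"twist":[0,0,0]}]'
python3 -c "
from h import *
T,S=Cam('top'),Cam('side');plan(500,200,150,0)
m=T.mask((45,100,30),(80,255,255),(290,160,360,240));c=big(m);print('cover T',rect(T,c,.033))
p=cen(T.mask((0,0,140),(180,80,255),(275,208,315,245)));print('bottle',T.plane(p,.087))
red=lambda c,r:c.mask((170,150,80),(180,255,255),r)|c.mask((0,150,80),(6,255,255),r)
print('jar',T.plane(cen(red(T,(300,130,350,180))),.067),'tub',T.plane(cen(T.mask((22,120,100),(35,255,255),(275,180,305,210))),.069))
print('pot',T.plane(cen(T.mask((100,120,60),(125,255,255),(215,150,240,175))),.064))
cv2.imwrite('pics/k.png',cv2.resize(np.hstack([S.im[90:220,190:320],T.im[130:260,265:395]]),None,fx=3,fy=3,interpolation=cv2.INTER_CUBIC))
"
```

```text
time_s: 30.7
position: [0.5477, -0.1799, 0.1912]
tcp_rot: [2.231, 2.195, 0.007]
force: [0.1, -0.1, 0.3]
opening: 0.03
time_s: 31.7
position: [0.4229, 0.233, 0.1839]
tcp_rot: [-2.232, -2.209, -0.001]
force: [0.3, -0.0, 0.5]
opening: 0.0303
t 31.8 pos [424.5 229.3 183.8] head -0.76 tilt 0.04 open 29.9 | twist -0.76 shift [-29.3  75.5  33.8] F [ 0.5 -0.8 -0. ]
cover T [ 544.8 -179.    86.4   61.5   -0. ]
bottle [[ 0.46478716 -0.07765001]]
jar [[ 0.62912549 -0.17841845]] tub [[ 0.54660525 -0.07836406]]
pot [[0.62179674 0.08418597]]
```

View pics/k.png

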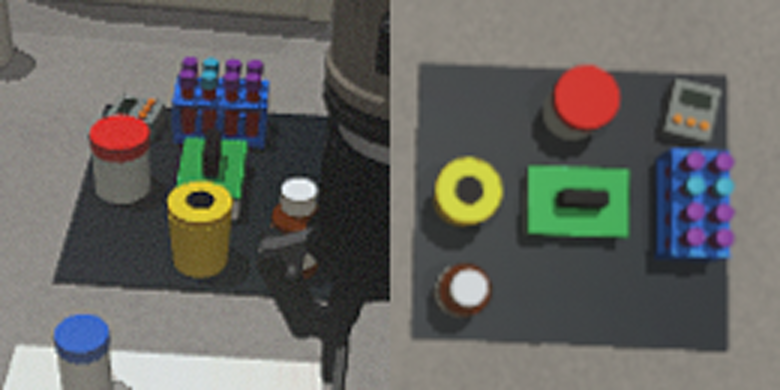

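The picture shows the cover lying flat and square on the tray, the jar behind it, and the bottle in front of the tub. The counter and pot are where they were, and the arm is clear. I'm handing in.

```bash
python3 -c "
from workcell import ctrl
print(ctrl.hand_in())"
```

```text
the job is handed in; nothing more can be done
None
```

The mat is set out as asked, in the order asked, and the job was handed in at about 32 s with the arm clear of everything.

| Thing | Last check (top camera) | Wanted |
|---|---|---|
| Tray | (0.545, -0.178), yaw about -0.9° | midway at about (0.545, -0.179), mat yaw about -0.9° |
| Bottle | 82 mm in front of the tub's axis, gap about 32 mm | 80 mm, gap 30 mm |
| Jar | 84 mm behind the tray's centre from the top view alone, 86 mm from both views; gap about 28–30 mm | 86 mm, gap 30 mm |
| Cover | within 1 mm of the tray's centre, flat | squarely on the tray |

- **Bystanders:** the pot measured in the same place before and after. The counter looked unmoved in the pictures, but I did not measure it.
- **Disagreements:** the two cameras differ by about 2 mm, within their stated calibration. The final cover outline gave a yaw of 0.0° against about -0.9° when it was laid, which I put down to pixel coarseness.

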